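# Clear the set wax off the cold plate with the scraper block

## Task

Pick up the scraper block and use it to sweep the three loose slabs of set wax off the cold plate, over its edge into the steel catch trough, without touching the wax with the gripper. The jar and the stack of cassettes on the plate must stay standing where they are, and so must the jar and the label roll beside the scraper. When the plate is clear of wax, stand the scraper upright on the bench again and let go of it.

Things in the scene. Friction and masses are not known exactly. Their poses are not given: they have to be found in the camera images.
- cold_plate: Fixed cold plate, bare flat aluminium top 260 x 260 mm without rims, 45 mm above the bench. Origin: on the bench under the top's centre; z up. Its +y points to the steel catch trough that joins its edge at y = 130 mm: an open tray 284 mm along x, y = 130 to 237 mm, floor 4 mm and walls 40 mm above the bench. The other edges fall to the bench.
- scraper: Loose scraper block standing on the bench, 0.16 kg. Origin: centre of its underside, z up; symmetric under a half turn. Steel foot 80 mm along x, 28 along y, 22 high; its two long upright faces (y = +-14 mm) sweep. Above it a black stock 80 x 22 mm, up to 52 mm; then a black grip 50 mm along x, 24 along y, from 52 to 112 mm high.
- chip_a: Loose slab of pale set wax lying on the plate, about 66 x 36 mm, 12 mm thick, 0.03 kg, one end skewed and narrower. Origin: middle of its underside, x along its length, z up.
- chip_b: Loose slab of pale set wax lying on the plate, about 62 x 40 mm, 12 mm thick, 0.03 kg, as chip_a.
- chip_c: Loose slab of pale set wax on the plate, about 64 x 38 x 12 mm, 0.03 kg, else as chip_a. It, the jar and the stack lie in a row near the trough (y about 70 mm), in any order, at plate x about -88, 0 and 88 mm; its place is the open lane, at least 95 mm wide, to the trough. The other two slabs lie behind this row (y about -75 mm).
- jar: Loose white specimen jar with a screw lid standing on the cold plate, 56 mm in diameter, 72 mm high. Origin: centre of its underside. To be left alone.
- stack: Loose stack of five green cassettes stuck together, standing on the cold plate, 56 mm long along the plate's x, 32 mm along the plate's y, 35 mm high. Origin: centre of its underside; its own y runs along the 56 mm. To be left alone.
- small_jar: Loose white specimen jar, 47 mm in diameter, 60 mm high, on the bench about 90 mm from the scraper beyond the end of its foot on its +x side. Origin: centre of its underside. To be left alone.
- roll: Loose white roll of labels lying flat, 58 mm in diameter, 25 mm high, on the bench about 105 mm from the scraper beyond the end of its foot on its -x side. Origin: centre of its underside. To be left alone.
Mind the look-alikes: they are no part of the job. Leave any blue or purple look-alike of the chip_a alone.

How it is judged (in metres and radians):
On the way:
1. the scraper is picked up off the bench (height (world z) of scraper above 0.04 m), for 0.1 s.
At the end, for the whole second after the job is handed in: All three wax slabs rest in the trough (centres past the plate's edge, inside its walls, below the plate's top); the scraper stands upright (within 0.1 rad) and still on the bench; both jars, the stack and the roll are within 20 mm of where they stood, tilted under 0.2 rad (y of chip_a in the frame of cold_plate between 0.13 and 0.24 m and x of chip_a in the frame of cold_plate between -0.145 and 0.145 m and height (world z) of each of chip_a, chip_b, chip_c below 0.045 m and linear speed of each of chip_a, chip_b, chip_c, scraper below 0.02 m/s and y of chip_b in the frame of cold_plate between 0.13 and 0.24 m and x of chip_b in the frame of cold_plate between -0.145 and 0.145 m and y of chip_c in the frame of cold_plate between 0.13 and 0.24 m and x of chip_c in the frame of cold_plate between -0.145 and 0.145 m and height (world z) of scraper between -0.01 and 0.01 m and angle between scraper's own z axis and vertical below 0.1 rad and distance of each of jar, stack, small_jar, roll from where it was at the start of the episode below 0.02 m and angle between each of jar, stack, small_jar, roll's own z axis and vertical below 0.2 rad); the robot touches nothing.
It fails at once if the gripper or arm touches a wax slab (contact force between any of the fingers, the arm and chip_a above 0.3 N or contact force between any of the fingers, the arm and chip_b above 0.3 N or contact force between any of the fingers, the arm and chip_c above 0.3 N).
It fails at once if a jar, the cassette stack or the label roll is shifted by more than 20 mm or tipped (distance of any of jar, stack, small_jar, roll from where it was at the start of the episode above 0.02 m or angle between any of jar, stack, small_jar, roll's own z axis and vertical above 0.3 rad).
It also fails if it takes over 72 s, if anything falls off the work surface, if the arm or the gripper's body presses on something with over 40 N, if the wrist force passes 120 N, or if a joint passes its speed limit or range.

## Robot

A 6-joint arm with a two-finger parallel gripper is mounted at the origin on a cart in front of the work surface, level with it; the furniture and walls round the work are solid. World frame = base frame: x ahead of the robot, y to its left, z up, the work surface at z = 0. Lengths are in mm, angles in rad, forces in N, time in s.
With the tool pointing down it reaches from about 275 to 750 mm from the base axis. Payload 10.2 kg.
Tool frame: the origin (TCP) lies between the finger pads; the fingertips stand 22 mm ahead of it and the grasp point (between the pads) lies 3 mm ahead of it (ctrl.nose_length is the distance from the TCP to the fingertips, in mm); z points along the fingers, y is the line along which they close (so a half turn about z gives the same grasp; the last joint's range is limited). The gripper opens to 85 mm and grips with 20 to 120 N. Pads are 22 mm wide; open, the fingers measure 114 mm over their backs; the gripper's body (76 mm by 85 mm) begins 54 mm behind the grasp point. The pads swing forward as they close: fully open they stand 13 mm farther back than shut.
Start: joints at [-0.223, 0.313, 1.498, -0, 1.331, -0.223], TCP at [525.006, -0.013, 229.194] pointing down, gripper open.
Joint ranges: [-2.94, 2.94], [-0.97, 2.17], [0.19, 2.56], [-1.23, 4.37], [0.02, 3.11], [-2.88, 2.88]. Speed limits (rad/s): [2.39, 2.39, 3.01, 3.14, 3.14, 3.14].

## Interface

Orientations are given as a unit quaternion [w, x, y, z].
In Python, from rig import sense, imaging, ctrl gives the robot as it stands. The module is installed in compiled form; this text tells all that it offers.
- The arm moves only by the tool apply_moves, never from a script. Its argument "commands" is a list of rows, each a list of 5 numbers: the gripper command: -1 is fully open, 1 is shut, values between are in proportion, then the shift along the tool's x, y, z in mm, then the turn about the tool's z in degrees. A call has 1 to 20 rows; each row shifts and turns the commanded pose from where the row before left it, along the tool's axes as they then stand; what a row does not reach is not made up. A row lasts 1/8 s, in which the tool goes at most 62.5 mm and 10.7 degrees, less where a joint would pass 70% of its speed; a pose out of reach is approached as far as the arm can. A call is refused whole if a number of a shift passes 62.5 or a number of a turn 10.7, either way. A call with a gripper value outside its range is refused whole. The fingers move at their own pace and stop on an object; "newtons" is the grip in N (left out, the last holds). Time passes only in rows, so rows that do not move let the fingers close. It gives the time, the measured TCP pose, the force, the opening and the grip force at its end, in the units of the state.
- sense(): the state, without advancing time (a new reading comes with each control period).
- imaging.capture(name): name is "scene" or "side" or "wrist"; returns the picture (420x560x3 uint8, blue, green, red); there is no depth.
- imaging.calibration(name): a dict with "camera_matrix" (3x3 intrinsics, pixels), "world_to_cam" (4x4, takes a point from world to camera coordinates). Camera axes: x right, y up, looking along -z (the intrinsics and any distortion apply to the point x, -y, -z); pixel columns grow to the right and rows downward; lengths in mm; the calibration is good to about 2 mm. A picture is of the moment at which its call begins: read the wrist's pose just before it. calibration takes no time and is no camera call; for the wrist camera it gives the pose at the moment of the call.
- ctrl.finish_job(): hands the job in; it is judged then, once.
The state is a dict: "time_s": time; "joints": joint angles; "dq": joint speeds; "tau": joint torques, N m; "eef_pos": TCP position; "ee_rot": TCP orientation; "force": force on the tool from outside, world axes, zero at the start; "wrist_torque": the same for the moment, N m; "grip_width": opening from 0.0 (shut) to 1.0 (fully open); "grip_force": force on a finger pad.
Only numpy, scipy, OpenCV 4.12 (cv2) and the standard library are available. Lean on these libraries where they do the work, as an engineer would, in place of code of your own. Each camera call takes 0.05 s, during which the arm holds its last target. There are 200 camera calls.

## Working session

There is one attempt and no reset: what is moved stays moved. The work goes in short steps, Python scripts to look and compute and a tool call to move; the robot and the scene stay as the last step left them, time stands still between calls to the robot, and variables do not carry over. Pictures are saved under pics/ and viewed, at most 10 in all, crops included, and the job is handed in when it is done.

Besides the shell and the picture viewer there is one more tool, called after "Emit:" as name([rows], argument=value, ...), one row to a line, values as JSON. apply_moves: Moves the arm, as the interface text tells. Its arguments: {"type":"object","properties":{"commands":{"type":"array","items":{"type":"array","items":{"type":"number"}}},"newtons":{"type":"number"}},"required":["commands"]}

```bash
mkdir -p pics; cat > h.py <<'E'
import numpy as np, cv2
from rig import sense, imaging, ctrl
def ray(name,u,v,z,cal=None):
    c=cal or imaging.calibration(name);K=np.array(c["camera_matrix"]);T=np.array(c["world_to_cam"])
    d=np.linalg.inv(K)@[u,v,1];d=np.array([d[0],-d[1],-d[2]])
    R=T[:3,:3];o=-R.T@T[:3,3];d=R.T@d
    return o+d*(z-o[2])/d[2]
def proj(name,p):
    c=imaging.calibration(name);T=np.array(c["world_to_cam"]);q=T[:3,:3]@np.array(p,float)+T[:3,3]
    q=np.array(c["camera_matrix"])@[q[0],-q[1],-q[2]];return q[:2]/q[2]
E
python3 - <<'E'
from h import *
print(sense())
for n in("scene","side"):
    cv2.imwrite(f"pics/{n}0.png",imaging.capture(n)); c=imaging.calibration(n);print(n,{k:np.round(v,3).tolist() if not isinstance(v,str) else v for k,v in c.items()})
E
```

```text
{'time_s': 0.0, 'joints': array([-2.23385824e-01,  3.13484799e-01,  1.49846846e+00, -3.66027405e-05,
        1.33103743e+00, -2.23399179e-01]), 'dq': array([ 0.00032226,  0.00037579, -0.00051657, -0.00023215, -0.00037427,
        0.00125967]), 'tau': array([-5.78409599e-04, -4.12261176e+01, -2.59742296e+01, -3.58453699e-04,
        4.11797926e-03, -1.23038126e-05]), 'eef_pos': array([5.24717939e+02, 4.99691626e-02, 2.28605477e+02]), 'ee_rot': array([-5.82029924e-04,  7.07098805e-01,  7.07114412e-01, -3.87537402e-04]), 'force': array([ 0.54515716, -0.74281255,  0.17460096]), 'wrist_torque': array([-0.02511824, -0.02490335, -0.02947853]), 'grip_force': 0.0, 'grip_width': 1.0027332983240649}
scene {'camera_matrix': [[438.502, 0.0, 281.368], [0.0, 438.502, 208.541], [0.0, 0.0, 1.0]], 'world_to_cam': [[0.608, -0.794, 0.009, -357.255], [0.36, 0.286, 0.888, -259.147], [-0.708, -0.537, 0.459, -582.912], [0.0, 0.0, 0.0, 1.0]]}
side {'camera_matrix': [[382.76, 0.0, 276.853], [0.0, 382.76, 211.295], [0.0, 0.0, 1.0]], 'world_to_cam': [[0.905, 0.426, -0.002, -495.816], [-0.367, 0.782, 0.504, 221.024], [0.216, -0.455, 0.864, -1110.055], [0.0, 0.0, 0.0, 1.0]]}
```

View pics/scene0.png

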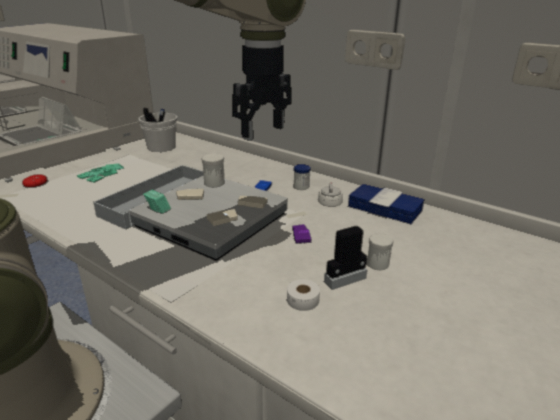

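View pics/side0.png

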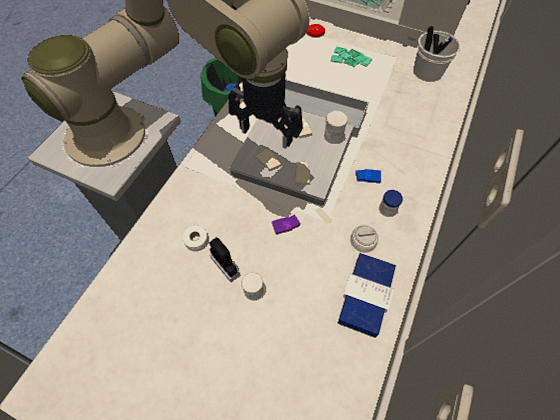

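The scene view shows the trough at left (100-180, 170-225), the plate with jar (213,170), stack (157,201) and slabs around (190,194), (220,217), (252,203). The scraper is at (347,258), between the roll (303,294) and the small jar (379,252). I'll enlarge both views.

```bash
python3 - <<'E'
from h import *
a=cv2.imread("pics/side0.png")[70:310,170:390]; cv2.imwrite("pics/s1.png",cv2.resize(a,None,fx=2.5,fy=2.5,interpolation=cv2.INTER_CUBIC))
a=cv2.imread("pics/scene0.png")[145:315,90:410]; cv2.imwrite("pics/c1.png",cv2.resize(a,None,fx=2.5,fy=2.5,interpolation=cv2.INTER_CUBIC))
E
```

```text
(no output)
```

View pics/s1.png

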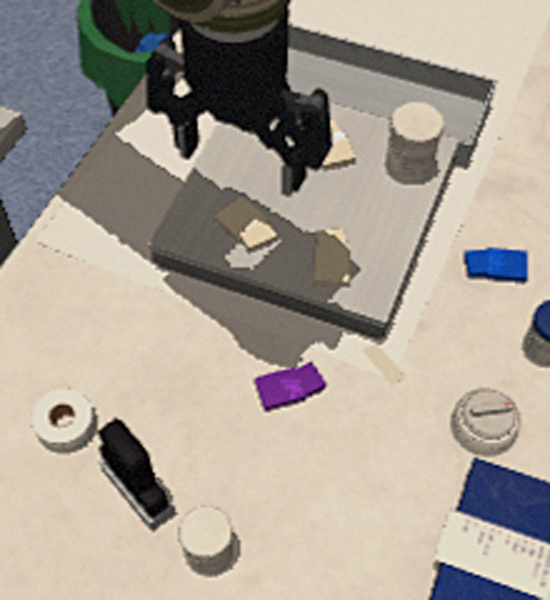

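View pics/c1.png

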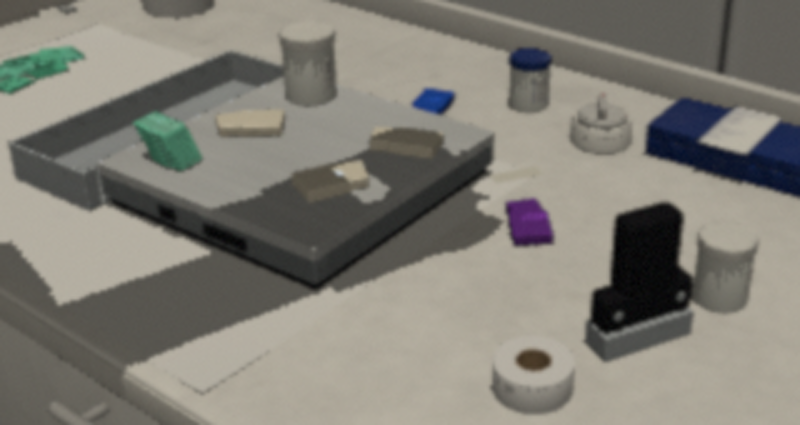

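```bash
python3 - <<'E'
from h import *
def C(x,y,z):return np.round(ray("scene",90+x/2.5,145+y/2.5,z)[:2],1)
def S(x,y,z):return np.round(ray("side",170+x/2.5,70+y/2.5,z)[:2],1)
for n,z,c,s in [("NE near robot, away trough",45,(317,252),(152,245)),("far, away trough",45,(493,135),(385,328)),("near,trough",45,(102,165),None),("far,trough",45,None,(462,148)),
 ("jar top",117,(308,35),(416,115)),("stack top",80,(165,130),None),("chipc",57,(250,120),None),("chipA top",57,(330,180),(246,224)),("chipB top",57,(405,140),(332,256)),
 ("sjar top",60,(727,240),(207,530)),("roll top",25,(533,360),(64,418)),("grip top",112,(650,213),(117,436)),("foot top L",22,(603,340),(104,470)),("foot top R",22,(690,306),(150,518)),("footbot L",0,(603,354),None),("footbot R",0,(690,325),None)]:
    print(n,C(*c,z) if c else None,S(*s,z) if s else None)
E
```

```text
NE near robot, away trough [398.   13.2] [405.5  22.3]
far, away trough [648.6  29.9] [661.9  30.7]
near,trough [382.9 265.9] None
far,trough None [652.5 285.1]
jar top [595.  215.9] [605.  240.2]
stack top [419.8 218.4] None
chipc [511.7 213.9] None
chipA top [473.1  71.6] [486.2  80.1]
chipB top [570.5  71.9] [583.1  80.4]
sjar top [ 589.  -239.2] [ 600.9 -233.5]
roll top [ 412.6 -181.7] [ 418.7 -181.5]
grip top [ 507.1 -213.3] [ 505.4 -207.2]
foot top L [ 466.2 -206.1] [ 479.4 -211. ]
foot top R [ 543.5 -235.5] [ 540.8 -234.1]
footbot L [ 477.6 -200.6] None
footbot R [ 550.3 -234.4] None
```

```bash
python3 - <<'E'
from h import *
cv2.imwrite("pics/w0.png",imaging.capture("wrist"));c=imaging.calibration("wrist");print(c)
for p in [(524,153,45),(508,-215,0),(525,0,0)]: print(proj("wrist",p))
E
```

```text
{'camera_matrix': array([[372.19994511,   0.        , 282.83055954],
       [  0.        , 372.19994511, 214.74007887],
       [  0.        ,   0.        ,   1.        ]]), 'world_to_cam': array([[ 9.99999284e-01, -8.67248944e-04, -8.24189817e-04,
        -5.24121228e+02],
       [ 6.09807124e-04,  9.62147645e-01, -2.72528048e-01,
         3.44294710e+01],
       [ 1.02934195e-03,  2.72527350e-01,  9.62147486e-01,
        -3.80119640e+02],
       [ 0.00000000e+00,  0.00000000e+00,  0.00000000e+00,
         1.00000000e+00]])}
[282.46241093   0.33805456]
[269.29521185 360.94141807]
[283.69187939 180.66601643]
```

View pics/w0.png

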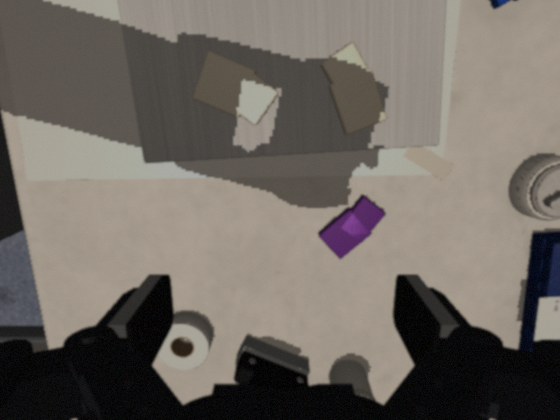

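Emit:
apply_moves([
  [-1, 50, 0, -30, 0],
  [-1, 50, 0, -30, 0],
  [-1, 20, 0, 0, 0],
  [-1, 0, 0, 0, 0],
  [-1, 0, 0, 0, 0],
])

```text
time_s: 0.78
eef_pos: [524.9, 119.2, 288.7]
ee_rot: [-0.0, 0.707, 0.707, -0.0]
force: [0.4, 0.0, 0.3]
grip_width: 1.0
grip_force: 0.0
```

```bash
python3 - <<'E'
from h import *
a=imaging.capture("wrist");cv2.imwrite("pics/w1.png",a);c=imaging.calibration("wrist")
import pickle;pickle.dump(c,open("w1.pkl","wb"));s=sense();print(s["time_s"],s["eef_pos"])
E
```

```text
0.825 [524.98723606 119.0489442  288.7275615 ]
```

View pics/w1.png

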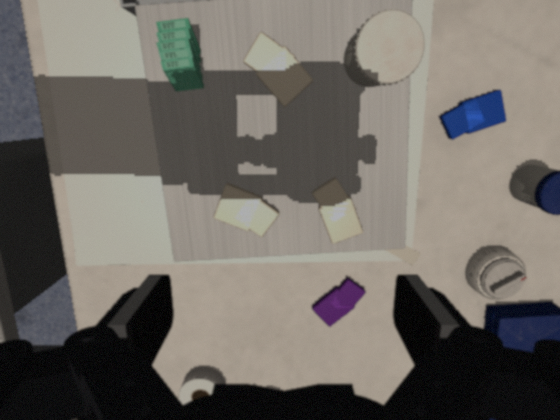

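The wrist view shows plate corners (173,262) and (411,247), the stack at (158-203, 18-90), the jar lid at (389,47), and slabs at (278,69), (247,211) and (338,211). Now I'll turn these into positions.

```bash
python3 - <<'E'
from h import *
import pickle;c=pickle.load(open("w1.pkl","rb"))
R=lambda u,v,z:ray("wrist",u,v,z,c)[:2]
p,q=R(173,262,45),R(411,247,45);d=q-p;th=np.arctan2(d[1],d[0]);print("edge",p,q,np.linalg.norm(d),np.degrees(th))
X=np.array([np.cos(th),np.sin(th)]);Y=np.array([-X[1],X[0]]);o=(p+q)/2+130*Y;print("centre",o)
def P(n,u,v,z):
    w=R(u,v,z);print(n,np.round(w),np.round([(w-o)@X,(w-o)@Y]))
P("corner TL",137,10,45)
P("jar",389,47,117)
for t in [(158,20),(190,18),(196,57),(203,88),(172,90),(165,60)]:P("st80",*t,80);P("st45",*t,45)
for n,u in dict(c=[(262,34),(311,77),(287,105),(245,62),(278,69)],l=[(228,186),(279,212),(263,236),(215,211),(247,211)],r=[(336,179),(362,233),(334,243),(313,192),(338,211)]).items():
    for t in u:P(n,*t,57)
c=None
a=cv2.imread("pics/w1.png")[0:110,140:330];cv2.imwrite("pics/z1.png",cv2.resize(a,None,fx=4,fy=4,interpolation=cv2.INTER_CUBIC))
E
```

```text
edge [400.07938681  23.30759629] [667.0530864   40.92161064] 267.5541249442199 3.774709512275785
centre [525.00788653 161.83258466]
corner TL [387. 279.] [-130.  126.]
jar [608. 236.] [88. 68.]
st80 [417. 263.] [-101.  108.]
st45 [406. 271.] [-111.  116.]
st80 [445. 265.] [-73. 108.]
st45 [437. 272.] [-81. 116.]
st80 [448. 234.] [-72.  77.]
st45 [440. 238.] [-80.  82.]
st80 [452. 208.] [-69.  50.]
st45 [445. 209.] [-76.  53.]
st80 [424. 206.] [-98.  51.]
st45 [414. 208.] [-107.   53.]
st80 [420. 231.] [-100.   76.]
st45 [410. 235.] [-110.   81.]
c [505. 256.] [-14.  95.]
c [551. 219.] [30. 55.]
c [528. 193.] [ 6. 31.]
c [489. 232.] [-32.  72.]
c [520. 226.] [-1. 64.]
l [468. 113.] [-60. -45.]
l [520.  85.] [-10. -76.]
l [503.  58.] [ -29. -102.]
l [453.  86.] [-77. -71.]
l [487.  86.] [-43. -73.]
r [579. 120.] [ 51. -45.]
r [609.  62.] [  77. -106.]
r [579.  50.] [  47. -115.]
r [556. 106.] [ 27. -57.]
r [582.  86.] [ 52. -79.]
```

View pics/z1.png

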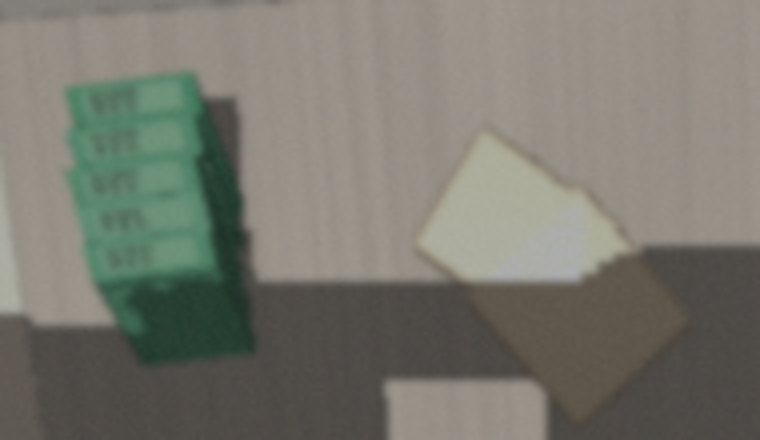

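The lane between the stack (right side at plate x about -74) and the jar (left side at about 60) is 134 mm wide and open. The slabs sit at plate (-1,64), (-43,-73) and (52,-79). Next I'll go over the scraper.

Emit:
apply_moves([
  [-1, -56, -3, 10, 0],
  [-1, -56, -3, 10, 0],
  [-1, -56, -3, 10, 0],
  [-1, -56, -3, 10, 0],
  [-1, -56, -3, 10, 0],
  [-1, -54, -2, 9, 0],
  [-1, 0, 0, 0, 10],
  [-1, 0, 0, 0, 10],
  [-1, 0, 0, 0, 0],
  [-1, 0, 0, 0, 0],
])

```text
time_s: 2.08
eef_pos: [507.8, -214.3, 230.1]
ee_rot: [-0.0, 0.818, 0.575, -0.0]
force: [-0.9, -0.6, -0.0]
grip_width: 0.996
grip_force: 0.0
```

```bash
python3 - <<'E'
from h import *
a=imaging.capture("wrist");cv2.imwrite("pics/w2.png",a);c=imaging.calibration("wrist")
import pickle;pickle.dump(c,open("w2.pkl","wb"));s=sense();print(s["time_s"],s["eef_pos"])
E
```

```text
2.125 [ 507.8517016  -214.19236062  230.15801338]
```

View pics/w2.png

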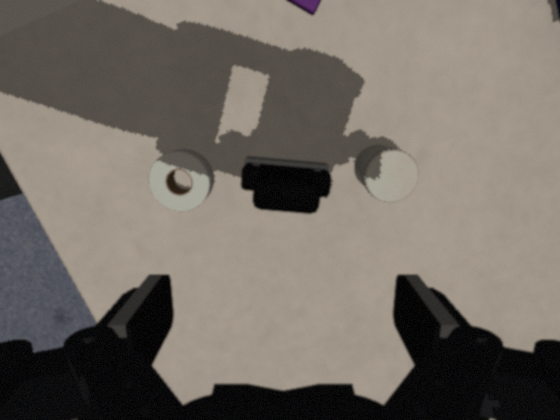

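```bash
python3 - <<'E'
from h import *
import pickle;c=pickle.load(open("w2.pkl","rb"))
R=lambda u,v,z:ray("wrist",u,v,z,c)[:2]
a,b=R(247,157,11),R(329,163,11);th=np.arctan2(*(b-a)[::-1]);print("foot edge",a,b,np.linalg.norm(b-a),np.degrees(th))
a,b=R(253,209,112),R(318,213,112);t2=np.arctan2(*(b-a)[::-1]);print("grip edge",a,b,np.linalg.norm(b-a),np.degrees(t2))
for dt in (th,t2,(th+t2)/2):
    Y=np.array([-np.sin(dt),np.cos(dt)])
    print(R(288,160,11)-14*Y, R(286,211,112)+12*Y, R(286,178,52))
print("roll",R(180,181,25),"jar",R(390,176,60))
T=np.array([507.85,-214.2]);yaw=-np.radians(20)  # tool x=(−sin,cos), tool y=(cos,sin)
for w in (R(286,211,112)+12*Y,R(288,160,11)-14*Y):
    d=w-T;print("tool dx,dy",d@[-np.sin(yaw),np.cos(yaw)],d@[np.cos(yaw),np.sin(yaw)])
E
```

```text
foot edge [ 482.72342566 -178.5693148 ] [ 556.20084438 -211.41387792] 80.48413749902372 -24.08474531458722
grip edge [ 486.30605729 -207.09001317] [ 530.21031829 -226.23452107] 47.89672553528481 -23.559669015201788
[ 513.66807611 -207.73666291] [ 513.46743512 -205.81756148] [ 513.6891849  -204.00093042]
[ 513.78544527 -207.78848322] [ 513.36683299 -205.77314407] [ 513.6891849  -204.00093042]
[ 513.72670133 -207.76270752] [ 513.41718493 -205.79523753] [ 513.6891849  -204.00093042]
roll [ 416.02161559 -176.86962218] jar [ 598.53156    -231.35787783]
tool dx,dy 9.801982659602718 2.3568445381318206
tool dx,dy 8.059026475344028 3.320609174623514
```

Emit:
apply_moves([
  [-1, 9, 3, 0, 0],
  [-1, 0, 0, 0, 4],
  [-1, 0, 0, 45, 0],
  [-1, 0, 0, 45, 0],
  [-1, 0, 0, 30, 0],
  [-1, 0, 0, 13, 0],
  [-1, 0, 0, 0, 0],
  [1, 0, 0, 0, 0],
  [1, 0, 0, 0, 0],
  [1, 0, 0, 0, 0],
  [1, 0, 0, 0, 0],
  [1, 0, 0, 0, 0],
  [1, 0, 0, 0, 0],
], newtons=60)

```text
time_s: 3.75
eef_pos: [514.2, -206.8, 98.6]
ee_rot: [0.001, 0.839, 0.545, 0.0]
force: [-3.4, 1.6, 6.3]
grip_width: 0.563
grip_force: 62.0
```

Emit:
apply_moves([
  [1, 0, 0, -30, 0],
  [1, 0, 0, -40, 0],
  [1, 0, 0, -40, 0],
  [1, 0, 0, 0, -9.3],
  [1, 0, 0, 0, -9.3],
  [1, 0, 0, 0, -9.3],
  [1, 0, 0, 0, 0],
  [1, 0, 0, 0, 0],
])

```text
time_s: 4.75
eef_pos: [513.9, -206.6, 207.3]
ee_rot: [0.0, 0.684, 0.73, 0.0]
force: [-0.4, -0.3, -1.2]
grip_width: 0.563
grip_force: 62.8
```

```bash
python3 - <<'E'
from h import *
s=sense();print(s["eef_pos"],s["ee_rot"],s["grip_width"],s["force"],s["time_s"])
a=imaging.capture("side");b=imaging.capture("scene")
a=np.hstack([cv2.resize(a[190:310,170:290],(400,400)),cv2.resize(b[150:290,270:410],(400,400))]);cv2.imwrite("pics/g.png",a)
E
```

```text
[ 513.89201532 -206.55768115  207.3479131 ] [8.47268208e-05 6.83767206e-01 7.29700212e-01 8.80634964e-06] 0.5631957948688965 [-0.38413397 -0.27347723 -1.22569429] 4.75
```

View pics/g.png

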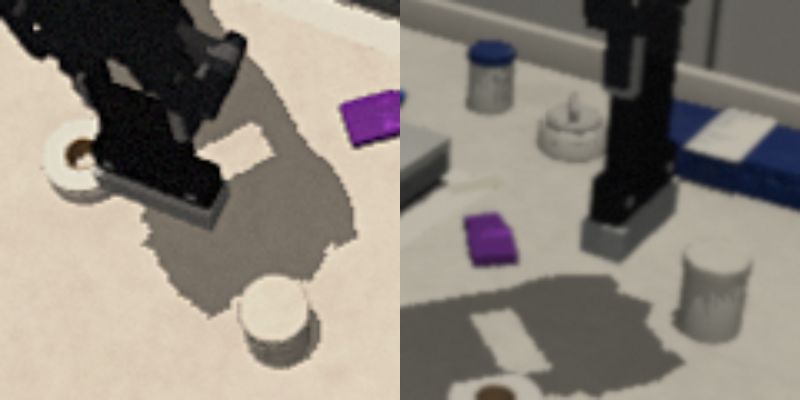

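Scraper is upright in the gripper and clear of its neighbours. Moving behind chip_c and lowering.

Emit:
apply_moves([
  [1, 40, 3, 0, 0],
  [1, 50, 4, 0, 0],
  [1, 50, 4, 0, 0],
  [1, 50, 4, 0, 0],
  [1, 50, 4, 0, 0],
  [1, 50, 4, 0, 0],
  [1, 42, 4, 0, 0],
  [1, 40, 3, 0, 0],
  [1, 0, 0, 0, 0],
  [1, 0, 0, 25, 0],
  [1, 0, 0, 20, 0],
  [1, 0, 0, 10, 0],
  [1, 0, 0, 7, 0],
  [1, 0, 0, 0, 0],
  [1, 0, 0, 0, 0],
])

```text
time_s: 6.72
eef_pos: [518.9, 166.6, 145.8]
ee_rot: [0.0, 0.683, 0.731, 0.0]
force: [0.1, -0.4, -0.7]
grip_width: 0.569
grip_force: 62.8
```

Emit:
apply_moves([
  [1, 8, 0, 0, 0],
  [1, 12, 0, 0, 0],
  [1, 14, 0, 0, 0],
  [1, 14, 0, 0, 0],
  [1, 14, 0, 0, 0],
  [1, 14, 0, 0, 0],
  [1, 14, 0, 0, 0],
  [1, 14, 0, 0, 0],
  [1, 14, 0, 0, 0],
  [1, 14, 0, 0, 0],
  [1, 14, 0, 0, 0],
  [1, 14, 0, 0, 0],
  [1, 5, 0, 0, 0],
  [1, 0, 0, 0, 0],
])

```text
time_s: 8.48
eef_pos: [507.3, 331.4, 145.1]
ee_rot: [0.0, 0.683, 0.731, -0.0]
force: [-0.3, 1.2, -1.7]
grip_width: 0.561
grip_force: 62.9
```

```bash
python3 - <<'E'
from h import *
a=imaging.capture("side");b=imaging.capture("scene")
a=np.hstack([cv2.resize(a[60:220,220:380],(400,400)),cv2.resize(b[130:270,90:290],(400,280)) if 0 else cv2.resize(b[110:270,90:250],(400,400))]);cv2.imwrite("pics/p1.png",a)
E
```

```text
(no output)
```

View pics/p1.png

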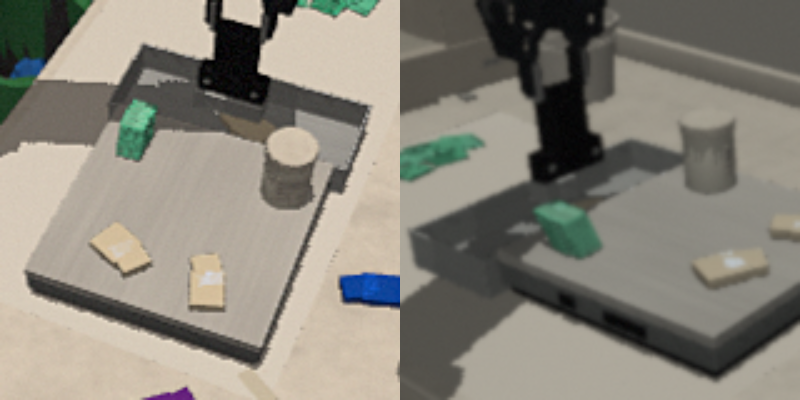

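chip_c has gone over the edge into the trough; the jar and stack look unmoved, and the other two slabs are where they were. Now for the left slab.

Emit:
apply_moves([
  [1, 0, 0, -22, 0],
  [1, 0, 0, -40, 0],
  [1, -40, 0, 0, 0],
  [1, -50, 0, 0, 0],
  [1, -50, 0, 0, 0],
  [1, -50, 0, 0, 0],
  [1, -35, -17, 0, 0],
  [1, -35, -17, 0, 0],
  [1, -35, -16, 0, 0],
  [1, 0, 0, 0, 7.5],
  [1, 0, 0, 0, 7.5],
  [1, 0, 0, 0, 0],
  [1, 0, 0, 22, 0],
  [1, 0, 0, 20, 0],
  [1, 0, 0, 12, 0],
  [1, 0, 0, 7, 0],
  [1, 0, 0, 0, 0],
  [1, 0, 0, 0, 0],
])

```text
time_s: 10.82
eef_pos: [477.8, 33.4, 146.8]
ee_rot: [0.0, 0.772, 0.636, 0.0]
force: [0.6, 0.6, -0.8]
grip_width: 0.565
grip_force: 62.8
```

```bash
cat >> h.py <<'E'
O=np.array([525.,161.8]);TH=np.radians(3.77);PX=np.array([np.cos(TH),np.sin(TH)]);PY=np.array([-PX[1],PX[0]])
def plate(w):
    d=np.array(w[:2])-O;return np.round([d@PX,d@PY])
def wax(name,z=57):
    "pale yellow blobs whose ray lands on the plate"
    im=imaging.capture(name);h=cv2.cvtColor(im,cv2.COLOR_BGR2HSV)
    m=cv2.inRange(h,(12,50,40),(35,160,255));n,l,st,ce=cv2.connectedComponentsWithStats(cv2.morphologyEx(m,cv2.MORPH_OPEN,np.ones((2,2))))
    for i in range(1,n):
        if st[i,4]>15:
            p=plate(ray(name,*ce[i],z))
            if abs(p[0])<160 and -150<p[1]<260:print(name,ce[i].round(),st[i,4],p)
E
python3 - <<'E'
from h import *
print(plate(sense()["eef_pos"]));wax("scene");wax("side")
E
```

```text
[ -56. -125.]
scene [262. 202.] 39 [  48. -113.]
side [320. 110.] 164 [ 25. 136.]
side [273. 162.] 190 [-31. -81.]
side [303. 174.] 241 [ 55. -90.]
```

Emit:
apply_moves([
  [1, 8, 0, 0, 0],
  [1, 12, 0, 0, 0],
  [1, 16.5, 0, 0, 0],
  [1, 16.5, 0, 0, 0],
  [1, 16.5, 0, 0, 0],
  [1, 16.5, 0, 0, 0],
  [1, 16.5, 0, 0, 0],
  [1, 16.5, 0, 0, 0],
  [1, 16.5, 0, 0, 0],
  [1, 16.5, 0, 0, 0],
  [1, 16.5, 0, 0, 0],
  [1, 16.5, 0, 0, 0],
  [1, 16.5, 0, 0, 0],
  [1, 16.5, 0, 0, 0],
  [1, 16.5, 0, 0, 0],
  [1, 16.5, 0, 0, 0],
  [1, 16.5, 0, 0, 0],
  [1, 16.5, 0, 0, 0],
  [1, 16.5, 0, 0, 0],
  [1, 6, 0, 0, 0],
])

```text
time_s: 13.42
eef_pos: [536.9, 334.8, 146.8]
ee_rot: [0.001, 0.772, 0.636, 0.0]
force: [-0.3, -4.7, 4.6]
grip_width: 0.562
grip_force: 62.3
```

```bash
python3 - <<'E'
from h import *
print(plate(sense()["eef_pos"]));wax("scene");wax("side");wax("side",16)
E
```

```text
[ 23. 172.]
scene [247. 203.] 19 [ 26. -90.]
scene [262. 202.] 39 [  47. -114.]
side [303. 174.] 241 [ 55. -90.]
side [303. 174.] 241 [ 47. -62.]
```

Emit:
apply_moves([
  [1, -8, 0, -4, 0],
  [1, -8, 0, -16, 0],
  [1, 0, 0, -30, 0],
  [1, 0, 0, -30, 0],
  [1, 0, 0, 0, -7.5],
  [1, 0, 0, 0, -7.5],
  [1, -49, 9, 0, 0],
  [1, -49, 9, 0, 0],
  [1, -50, 9, 0, 0],
  [1, -50, 9, 0, 0],
  [1, -50, 9, 0, 0],
  [1, -50, 10, 0, 0],
  [1, 0, 0, 0, -10.3],
  [1, 0, 0, 0, -10.3],
  [1, 0, 0, 0, 0],
  [1, 0, 0, 0, 0],
])

```text
time_s: 15.58
eef_pos: [608.4, 25.0, 226.7]
ee_rot: [0.0, 0.542, 0.84, 0.0]
force: [-0.1, -0.1, -1.0]
grip_width: 0.559
grip_force: 62.3
```

```bash
python3 - <<'E'
from h import *
s=sense();print(plate(s["eef_pos"]),s["eef_pos"],s["ee_rot"],s["force"],s["grip_width"]);wax("scene",16);wax("side",16)
c=imaging.capture("side");h=cv2.cvtColor(c,cv2.COLOR_BGR2HSV)
# jar/stack check: green blob
for n in("scene","side"):
    for im in (cv2.imread(f"pics/{n}0.png"),imaging.capture(n)):
        m=cv2.inRange(cv2.cvtColor(im,cv2.COLOR_BGR2HSV),(65,80,40),(90,255,255));k,l,st,ce=cv2.connectedComponentsWithStats(m)
        print(n,[(ce[i].round(1),st[i,4]) for i in range(1,k) if st[i,4]>60])
E
```

```text
[  74. -142.] [608.44050583  24.99434615 226.6608874 ] [1.52912851e-04 5.42449329e-01 8.40088475e-01 2.37616539e-04] [-0.06923963 -0.05928223 -0.96330063] 0.5594877245535074
scene [162. 190.] 23 [ 21. 187.]
scene [244. 199.] 16 [101. -18.]
scene [261. 202.] 32 [115. -63.]
scene [(array([100.5, 172.1]), np.int32(339)), (array([156.7, 201.7]), np.int32(323))]
scene [(array([100.5, 172.1]), np.int32(339)), (array([156.9, 202.1]), np.int32(313))]
side [(array([350.1,  56.7]), np.int32(444)), (array([215.4,  84.2]), np.int32(516))]
side [(array([355. ,  57.7]), np.int32(312)), (array([222. ,  76.5]), np.int32(794)), (array([272.8, 111.5]), np.int32(186))]
```

Emit:
apply_moves([
  [1, 0, 0, 25, 0],
  [1, 0, 0, 30, 0],
  [1, 0, 0, 18, 0],
  [1, 0, 0, 7, 0],
  [1, 0, 0, 0, 0],
  [1, 8, 0, 0, 0],
  [1, 12, 0, 0, 0],
  [1, 16.5, 0, 0, 0],
  [1, 16.5, 0, 0, 0],
  [1, 16.5, 0, 0, 0],
  [1, 16.5, 0, 0, 0],
  [1, 16.5, 0, 0, 0],
  [1, 16.5, 0, 0, 0],
  [1, 16.5, 0, 0, 0],
  [1, 16.5, 0, 0, 0],
  [1, 16.5, 0, 0, 0],
  [1, 16.5, 0, 0, 0],
  [1, 16.5, 0, 0, 0],
  [1, 12, 0, 0, 0],
  [1, 0, 0, 0, 0],
])

```text
time_s: 18.32
eef_pos: [519.7, 220.0, 146.2]
ee_rot: [-0.0, 0.541, 0.841, -0.0]
force: [-0.6, 0.3, -2.2]
grip_width: 0.566
grip_force: 62.3
```

```bash
python3 - <<'E'
from h import *
s=sense();print(plate(s["eef_pos"]),s["eef_pos"],s["force"]);wax("scene");wax("side");wax("wrist")
E
```

```text
[-2. 58.] [519.65611733 220.00710633 146.17450319] [-0.63589038  0.27590959 -2.20339457]
scene [169. 192.] 79 [-35.  96.]
side [323. 109.] 224 [ 33. 145.]
wrist [370.  31.] 285 [  6. 181.]
wrist [360. 100.] 1991 [ 16. 145.]
wrist [288. 179.] 3304 [-8. 84.]
```

Emit:
apply_moves([
  [1, 12, 0, 0, 5.2],
  [1, 12, 0, 0, 5.2],
  [1, 12, 0, 0, 5.1],
  [1, 12, 0, 0, 5.1],
  [1, 14, 0, 0, 0],
  [1, 14, 0, 0, 0],
  [1, 14, 0, 0, 0],
  [1, 14, 0, 0, 0],
  [1, 10, 0, 0, 0],
  [1, 0, 0, 0, 0],
  [1, 0, 0, 0, 0],
  [1, 0, 0, 0, 0],
])

```text
time_s: 19.98
eef_pos: [501.9, 330.5, 146.2]
ee_rot: [0.0, 0.683, 0.731, -0.0]
force: [-0.1, 0.4, -1.7]
grip_width: 0.561
grip_force: 62.3
```

```bash
python3 - <<'E'
from h import *
s=sense();print(plate(s["eef_pos"]),s["eef_pos"],s["force"]);wax("scene");wax("side");wax("wrist",25)
E
```

```text
[-12. 170.] [501.92129331 330.46105529 146.23893006] [-0.07605017  0.37893787 -1.7379624 ]
side [322. 110.] 212 [ 30. 139.]
wrist [321. 152.] 3731 [ 15. 211.]
wrist [305. 204.] 3753 [  4. 173.]
```

Emit:
apply_moves([
  [1, 0, 0, -20, 0],
  [1, 0, 0, -40, 0],
  [1, 0, 0, -40, 0],
  [1, -40, 5, -20, 0],
  [1, -50, 0, -20, 0],
  [1, 0, 0, 0, 0],
  [1, 0, 0, 0, 0],
])

```text
time_s: 21.0
eef_pos: [512.8, 241.5, 286.0]
ee_rot: [-0.0, 0.683, 0.731, -0.0]
force: [0.8, -0.1, -1.5]
grip_width: 0.564
grip_force: 62.4
```

```bash
python3 - <<'E'
from h import *
for n in("scene","side"): wax(n,20)
im=imaging.capture("wrist");c=imaging.calibration("wrist")
m=cv2.inRange(cv2.cvtColor(im,cv2.COLOR_BGR2HSV),(12,50,40),(35,160,255))
for k in cv2.findContours(m,cv2.RETR_EXTERNAL,cv2.CHAIN_APPROX_SIMPLE)[0]:
    if cv2.contourArea(k)<80: continue
    r=cv2.minAreaRect(k);print(cv2.contourArea(k),np.round(r[0]),np.round(r[1]),r[2],[plate(ray("wrist",*p,20,c)).tolist() for p in cv2.boxPoints(r)])
print("edge px",[proj("wrist",[*(O+x*PX+130*PY),45]).round() for x in(-100,0,100)],sense()["eef_pos"])
print(cv2.cvtColor(im,cv2.COLOR_BGR2HSV)[0:300:30,180:400:20].tolist()[0][:3])
E
```

```text
scene [163. 190.] 16 [ 19. 182.]
side [319. 108.] 354 [ 12. 181.]
118.0 [316.  71.] [10. 24.] 90.0 [[14.0, 194.0], [38.0, 194.0], [39.0, 184.0], [14.0, 184.0]]
3363.0 [298.  96.] [66. 81.] 90.0 [[-34.0, 197.0], [50.0, 197.0], [53.0, 131.0], [-35.0, 130.0]]
edge px [array([192., 131.]), array([291., 131.]), array([389., 131.])] [512.57729413 242.18550581 285.54821786]
[[33, 10, 229], [34, 8, 229], [34, 8, 229]]
```

No wax shows on the plate in any view. The slabs lie in a pile in the trough, at plate y 130-197. Next I'll set the scraper down on the clear bench at about (500, -115).

Emit:
apply_moves([
  [1, -45, -4, 0, 0],
  [1, -52, -6, 0, 0],
  [1, -52, -6, 0, 0],
  [1, -52, -6, 0, 0],
  [1, -52, -6, 0, 0],
  [1, -52, -4, 0, 0],
  [1, -51, -4, 0, 0],
  [1, 0, 0, 0, 0],
  [1, 0, 0, 40, 0],
  [1, 0, 0, 50, 0],
  [1, 0, 0, 50, 0],
  [1, 0, 0, 30, 0],
  [1, 0, 0, 10, 0],
  [1, 0, 0, 3, 0],
  [1, 0, 0, 0, 0],
  [1, 0, 0, 0, 0],
])

```text
time_s: 23.15
eef_pos: [501.7, -116.3, 104.2]
ee_rot: [0.001, 0.683, 0.731, 0.0]
force: [0.0, 0.4, -1.6]
grip_width: 0.565
grip_force: 62.5
```

Emit:
apply_moves([
  [1, 0, 0, 2, 0],
  [1, 0, 0, 1, 0],
  [1, 0, 0, 1, 0],
  [1, 0, 0, 0.7, 0],
  [1, 0, 0, 0, 0],
  [1, 0, 0, 0, 0],
])

```text
time_s: 23.9
eef_pos: [501.2, -116.3, 98.9]
ee_rot: [0.0, 0.683, 0.731, -0.0]
force: [-2.9, -0.2, 5.6]
grip_width: 0.565
grip_force: 63.2
```

Emit:
apply_moves([
  [0.2, 0, 0, 0, 0],
  [0.2, 0, 0, 0, 0],
  [-0.4, 0, 0, 0, 0],
  [-0.8, 0, 0, 0, 0],
  [-1, 0, 0, 0, 0],
  [-1, 0, 0, 0, 0],
  [-1, 0, 0, 0, 0],
  [-1, 0, 0, -10, 0],
  [-1, 0, 0, -40, 0],
  [-1, 0, 0, -50, 0],
  [-1, 0, 0, -50, 0],
  [-1, 0, 0, 0, 0],
  [-1, 0, 0, 0, 0],
])

```text
time_s: 25.52
eef_pos: [500.9, -116.1, 248.2]
ee_rot: [-0.0, 0.683, 0.731, -0.0]
force: [0.3, 0.4, -0.4]
grip_width: 0.999
grip_force: 0.0
```

```bash
python3 - <<'E'
from h import *
s=sense();print(s["eef_pos"],s["time_s"],s["force"])
im=imaging.capture("wrist");c=imaging.calibration("wrist")
m=cv2.inRange(im,(0,0,0),(45,45,45));m[255:]=0
for k in cv2.findContours(m,cv2.RETR_EXTERNAL,cv2.CHAIN_APPROX_SIMPLE)[0]:
    if cv2.contourArea(k)>400:
        b=cv2.boundingRect(k);print(b,[ray("wrist",b[0]+b[2]/2,v,z,c)[:2].round() for v,z in((b[1],52),(b[1]+b[3],112))])
for z in (0,112):print("expect scraper px",proj("wrist",[501,-116,z]))
wax("scene",20);wax("side",20);wax("scene");wax("side")
for n in("scene","side"):
    a=cv2.imread(f"pics/{n}0.png");b=imaging.capture(n)
    for nm,p in dict(jar=(608,236,117),sjar=(598,-231,60),roll=(416,-177,25)).items():
        u,v=proj(n,p).round().astype(int);t=a[v-16:v+17,u-16:u+17];r=cv2.matchTemplate(b[v-26:v+27,u-26:u+27],t,cv2.TM_CCOEFF_NORMED);q=cv2.minMaxLoc(r);print(n,nm,q[1],np.array(q[3])-10)
E
```

```text
[ 500.89761788 -116.08099767  248.1802349 ] 25.525 [ 0.30675627  0.35324438 -0.35722803]
(242, 187, 82, 47) [array([ 500., -116.]), array([ 502., -142.])]
(541, 163, 19, 92) [array([743., -77.]), array([ 719., -145.])]
(184, 16, 286, 9) [array([527.,  31.]), array([522.,  12.])]
(0, 0, 43, 142) [array([276.,  26.]), array([303., -83.])]
expect scraper px [283.79898556 177.55098627]
expect scraper px [283.95236726 202.81308402]
scene [163. 190.] 23 [ 17. 179.]
side [320. 107.] 311 [ 13. 184.]
side [320. 107.] 311 [ 21. 146.]
scene jar 0.9995027780532837 [0 0]
scene sjar 0.959322452545166 [0 0]
scene roll 0.6710464358329773 [0 1]
side jar 0.9106107354164124 [0 0]
side sjar 0.8161717653274536 [0 0]
side roll 0.8135733604431152 [0 0]
```

The jars and the roll haven't moved. The scraper's outline runs about 14 mm past what I expect for upright, so I'll check its tilt from the two fixed cameras.

```bash
python3 - <<'E'
from h import *
np.set_printoptions(linewidth=200)
def blob(n,thr=40):
    im=imaging.capture(n);g=im.max(2);u,v=proj(n,[501,-116,60]).astype(int)
    m=(g<thr).astype(np.uint8);k,l,st,ce=cv2.connectedComponentsWithStats(m)
    i=l[v,u];print(n,(u,v),"blob",st[i] if i else None)
    q=[proj(n,[501+x*np.cos(.066)-y*np.sin(.066),-116+x*np.sin(.066)+y*np.cos(.066),z]) for x,y,z in [(a,b,112) for a in(-25,25) for b in(-12,12)]+[(a,b,22) for a in(-40,40) for b in(-11,11)]]
    q=np.array(q);print(" expect",q.min(0).round(),q.max(0).round(),"top face",q[:4].round().tolist())
    if i:
        for r in range(st[i,1],st[i,1]+st[i,3],3):
            xs=np.where(l[r]==i)[0];print("  ",r,xs.min(),xs.max())
for n in("scene","side","wrist"):blob(n)
E
```

```text
scene (np.int64(302), np.int64(239)) blob [296 216  27  53 974]
 expect [286. 209.] [316. 267.] top face [[301.0, 222.0], [290.0, 219.0], [315.0, 212.0], [304.0, 209.0]]
   216 312 316
   219 308 320
   222 304 320
   225 302 320
   228 301 320
   231 300 319
   234 300 319
   237 300 319
   240 300 321
   243 300 322
   246 300 322
   249 300 320
   252 299 321
   255 296 319
   258 296 315
   261 296 311
   264 296 308
   267 297 305
side (np.int64(237), np.int64(221)) blob [219 211  33  32 617]
 expect [222. 202.] [256. 238.] top face [[223.0, 211.0], [228.0, 202.0], [244.0, 218.0], [248.0, 209.0]]
   211 224 226
   214 222 235
   217 221 241
   220 222 242
   223 221 243
   226 219 243
   229 219 244
   232 220 250
   235 228 250
   238 236 250
   241 243 249
wrist (np.int64(283), np.int64(188)) blob [ 242  187   82   47 3153]
 expect [243. 170.] [323. 217.] top face [[252.0, 217.0], [251.0, 187.0], [315.0, 217.0], [316.0, 187.0]]
   187 284 284
   190 245 320
   193 243 322
   196 242 323
   199 242 323
   202 242 323
   205 242 322
   208 242 322
   211 243 321
   214 252 312
   217 253 311
   220 253 311
   223 253 311
   226 253 311
   229 254 310
   232 256 308
```

The scraper's whole outline is shifted about 12 mm in -y with no lean: stock edge and grip top agree within 3 mm. So it stands upright at about (501,-128). One last look at the trough from above.

Emit:
apply_moves([
  [-1, 20, 0, -40, 0],
  [-1, 50, 3, 0, 0],
  [-1, 50, 5, 0, 0],
  [-1, 50, 5, 0, 0],
  [-1, 50, 5, 0, 0],
  [-1, 50, 5, 0, 0],
  [-1, 50, 5, 0, 0],
  [-1, 40, 0, 0, 0],
  [-1, 0, 0, 0, 0],
  [-1, 0, 0, 0, 0],
])

```text
time_s: 27.28
eef_pos: [504.7, 244.4, 288.4]
ee_rot: [0.0, 0.683, 0.731, -0.0]
force: [-0.2, -0.5, 0.3]
grip_width: 1.0
grip_force: 0.0
```

```bash
python3 - <<'E'
from h import *
print(plate(sense()["eef_pos"]),sense()["eef_pos"][2])
im=imaging.capture("wrist");c=imaging.calibration("wrist");h=cv2.cvtColor(im,cv2.COLOR_BGR2HSV)
m=cv2.inRange(h,(12,50,40),(35,170,255));m[265:]=0
for k in cv2.findContours(m,cv2.RETR_EXTERNAL,cv2.CHAIN_APPROX_SIMPLE)[0]:
    if cv2.contourArea(k)>60:
        a=cv2.approxPolyDP(k,3,True)[:,0];print(cv2.contourArea(k),cv2.boundingRect(k));print([(p.tolist(),plate(ray("wrist",*p,20,c)).tolist()) for p in a])
x,y,w,hh=cv2.boundingRect(m)
for r in range(y-4,y+hh+6,5):print(r,"".join("%4d"%(h[r,q,2] if m[r,q] else -1) for q in range(x-6,x+w+6,6)))
print("edge row",proj("wrist",[*(O+130*PY),45]))
E
```

```text
[-15.  84.] 288.3853240465824
3374.0 (264, 66, 83, 67)
[([266, 72], [-33.0, 191.0]), ([265, 130], [-35.0, 132.0]), ([294, 131], [-3.0, 131.0]), ([299, 121], [2.0, 141.0]), ([336, 125], [42.0, 137.0]), ([345, 95], [51.0, 168.0]), ([324, 87], [28.0, 176.0]), ([296, 85], [-1.0, 178.0]), ([288, 66], [-10.0, 197.0])]
249.5 (300, 65, 37, 15)
[([336, 67], [40.0, 196.0]), ([300, 70], [3.0, 193.0]), ([331, 79], [35.0, 184.0])]
61   -1  -1  -1  -1  -1  -1  -1  -1  -1  -1  -1  -1  -1  -1  -1  -1
66   -1  -1  -1  -1  -1 146  -1  -1  -1  -1 102 103  99  -1  -1  -1
71   -1  -1 154 162 164 150  -1  -1  83  97  -1  99  97  -1  -1  -1
76   -1  -1 165 164 142  91  -1  -1  -1  -1  -1  89  98  -1  -1  -1
81   -1  -1 136 112  90  91  -1  -1  -1  -1  -1  -1  -1  -1  -1  -1
86   -1  -1  91  90  90  91  80  -1  97  90  -1  -1  -1  -1  -1  -1
91   -1  -1  89  89  89  89  83 100  98 100  99  99  93  -1  -1  -1
96   -1  -1  89  90  90  91  82  98  98 100 101  97 101  97  95  -1
101   -1  -1  91  90  89  92  84  99  99  99  98  97  99  99  97  -1
106   -1  -1  -1  91  90  91  80  98  98  97  98  99  97  -1  96  -1
111   -1  -1 163 127  88  91  79  97  97  96  99  97  96  98  -1  -1
116   -1  -1 164 124  92  90  78  99  97  96  97  97  97  96  -1  -1
121   -1  -1 164 153  93  91  78  92  94  95  97  86  94  95  -1  -1
126   -1  -1 164 165  90  90  -1  -1  -1  -1  -1  -1  -1  -1  -1  -1
131   -1  -1 103 104  67  76  68  -1  -1  -1  -1  -1  -1  -1  -1  -1
136   -1  -1  -1  -1  -1  -1  -1  -1  -1  -1  -1  -1  -1  -1  -1  -1
edge row [297.69536303 133.03550652]
```

```bash
python3 -c "
from rig import ctrl
print(ctrl.finish_job())"
```

```text
the job is handed in; nothing more can be done
None
```

I handed the job in at about 27 s: all three wax slabs are in the trough, the scraper stands upright on the bench and is released, and the jars, stack and roll show no movement; no verdict came back.

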